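# Snug the taper feeler in the stage's guide gap

### The arm

A 6-joint arm with a two-finger parallel gripper is mounted at the origin on the work surface. World frame = base frame: x ahead of the robot, y to its left, z up, the work surface at z = 0. Lengths are in m, angles in rad, forces in N, time in s.
With the tool pointing down it reaches from about 0.25 to 0.8 m from the base axis. Payload 3.9 kg.
Tool frame: the origin (TCP) lies on the front face of the gripper's body, between the roots of the fingers; the fingertips stand 73 mm ahead of it and the grasp point (between the pads) lies 54 mm ahead of it (arm.grasp_offset is the z of the grasp point in the tool frame, in m); z points along the fingers, y is the line along which they close (so a half turn about z gives the same grasp; the last joint's range is limited). The gripper opens to 85 mm and grips with 20 to 120 N. Pads are 22 mm wide; open, the fingers measure 114 mm over their backs; the gripper's body (76 mm by 85 mm) begins 54 mm behind the grasp point. The pads swing forward as they close: fully open they stand 13 mm farther back than shut.
Start: joints at [1.132, 0.26, -0.138, 1.173, 0, 1.571], TCP at [0.223, 0.475, 0.304] pointing down, gripper open.
Joint ranges: [-2.78, 2.78], [-0.83, 1.72], [-1.28, 1.37], [-1.9, 2.12], [-1.57, 1.48], [-3.14, 3.14]. Speed limits (rad/s): [2.57, 2.57, 3.14, 3.14, 3.14, 3.14].

### API

Orientations are given as a unit quaternion [x, y, z, w].
In Python, from cell import arm gives the robot as it stands.
- The arm moves only by the tool send_rows, never from a script. Its argument "plan" is a list of rows, each an object of numbers: "hand": the opening, from -1 (shut) to 1 (fully open), so that 0 is half open; "tx", "ty", "tz": the shift along the tool's x, y, z in mm; "spin": the turn about the tool's z in rad. A call has 1 to 5 rows; each row is the pose to reach, as a shift and turn from the pose commanded when the call began, along the tool's axes at that moment; what a row does not reach only later rows make up. A row lasts 1/12 s, in which the tool goes at most 41.7 mm and 7.16 degrees, less where a joint would pass 70% of its speed; a pose out of reach is approached as far as the arm can. A call with a gripper value outside its range is refused whole. The fingers move at their own pace and stop on an object; the grip force is fixed at half the most. Time passes only in rows, so rows that repeat a pose let the fingers close. It gives the time, the measured TCP pose, the force, the opening and the grip force at its end, in the units of the state.
- arm.read_state(): the state, without advancing time (a new reading comes with each control period).
- arm.camera(name): name is "scene" or "side" or "wrist"; returns the picture (400x640x3 uint8, blue, green, red); there is no depth.
- arm.get_calibration(name): a dict with "fov_y" (degrees; the focal length in pixels is half the picture's height over the tangent of half this angle, whatever the lens; pixels are square), "cx", "cy" (the principal point, pixels), "extrinsics" (4x4, takes a point from camera to world coordinates). Camera axes: x right, y down, z forward; pixel columns grow to the right and rows downward; lengths in m; the calibration is good to about 2 mm. The wrist camera is an equidistant fisheye: a pixel r from the principal point sees the ray r / f radians off the axis. A picture is of the moment at which its call begins: read the wrist's pose just before it. get_calibration takes no time and is no camera call; for the wrist camera it gives the pose at the moment of the call.
- arm.job_done(): hands the job in; it is judged then, once.
The state is a dict: "t": time; "joint_pos": joint angles; "qvel": joint speeds; "effort": joint torques, N m; "tool_pos": TCP position; "tool_rot": TCP orientation; "force": force on the tool from outside, world axes, zero at the start; "torque": the same for the moment, N m; "grip_width": opening from 0.0 (shut) to 1.0 (fully open); "grasp_force": force on a finger pad.
Only numpy, scipy, OpenCV 4.12 (cv2) and the standard library are available. Lean on these libraries where they do the work, as an engineer would, in place of code of your own. Each camera call takes 0.05 s, during which the arm holds its last target. There are 200 camera calls.

### The job

Check the guide gap on the black microscope stage: pick the taper feeler up out of its rest and slide it, thin end first and with its flat side along the steel guide rail, into the gap between rail and sprung roller until it is snug, a push of about 7 newtons, without forcing it. Then let go and leave it standing in the gap on the plate, gripped by the roller's pressure alone, so that it can be read; leave everything else where it is.

Things in the scene. Friction and masses are not known exactly. Their poses are not given: they have to be found in the camera images.
- gauge: Taper feeler, about 0.12 kg, standing on edge, 150 mm long: grey box handle and, in front of it, a tapered polished steel blade. Origin: centre of the handle's underside, level with the blade's lower edge; x points from handle to thin tip, z up. Handle: x -25..25, y -10..10, z 0..42 mm. Blade: x 25..125, z 0..20 mm; its right side is flat at y = -8 mm, its left side tapers.
- handle (a point): Inside the feeler's handle, 28 mm above its underside: a good place to grip, across the 20 mm width (feeler's y). Same axes as the feeler.
- gauge_tip (a point): Lower edge of the feeler's thin tip, middle of its thickness: x = 125, y = -6, z = 0 mm in the feeler's frame; same axes. The blade is 4 mm thick here and 1 mm thicker every 8 mm towards the handle (16.5 mm there).
- stand: Fixed flat aluminium rest (200 x 60 x 10 mm) in which the feeler stands at the start, its handle over one end; two low lips, 7 mm high and 50 mm long, flank the blade only. Origin: centre of its underside; x along its length, roughly the way the blade points.
- stage: Fixed black stage plate, 260 (x) x 160 (y) x 30 mm high; origin: centre of its underside. On it the guide rail along its x, guide face at y = 0, and facing that a grey block (x 17..53, y from about 30 mm, 26 mm high) with a sprung steel roller (upright, 12 mm diameter, 20 mm high, axis at x = 35 mm). The feeler slides in along +x on the plate.
- rail: Fixed steel guide rail on the stage, 14 mm high; origin: stage x = 0, y = 0, on the plate's upper side (z = 30 mm); stage's axes. Straight guide face at y = 0, from x = 24 to 116 mm, looking to +y. Slippery (friction 0.2 to 0.3): a snug blade stays by itself, but only if let go lying on this face; held off it, it goes loose on release. More than 35 N on the rail damages it.
- rail_mouth (a point): Where the straight guide face begins: stage x = 24, y = 0, z = 30 mm (upper side of the plate); stage's axes. In front of it (x 10 to 24) the rail flares 8 mm away to -y as a lead-in.
- gap (a point): On the guide face abreast of the roller's axis: stage x = 35, y = 0, z = 30 mm; stage's axes. The clear gap from guide face to roller is set anew each time, 6 to 12 mm, not measured. The roller gives way to +y against 9 N per mm; once it bites, the push along x rises about 0.5 N per mm of travel. About 7 N is snug, under 5 N loose, over 10 N forced.
- dish: Bystander: small clear dish, 37 mm diameter, 13 mm high, standing on the far corner of the stage plate behind the grey block. Origin: centre of its underside.
- mouse: Bystander: white computer mouse 100 x 58 x 32 mm. Origin: centre of its underside.
- objective: Bystander: steel objective lens standing on end, 34 mm diameter, 48 mm high. Origin: centre of its underside.
- vial: Bystander: small capped vial, 26 mm diameter, 52 mm high. Origin: centre of its underside.
- driver: Bystander: screwdriver 150 mm long, lying. Origin under its middle.
- tipbox: Bystander: blue box with a clear lid, 80 x 120 x 63 mm. Origin: centre of its underside.
- holder: Bystander: aluminium capillary holder lying, 90 mm long, 16 mm thick. Origin under its middle.
Not all that is in view belongs to the job. Leave any purple look-alike of the stand alone. What is shaped like the gauge but blue is not meant.

How it is judged:
On the way, in this order (a step that is already met when the one before it is completed fails the run):
1. the feeler is lifted out of its rest (z of gauge in the frame of stand above 0.022 m), for 0.1 s.
2. held in the fingers, the feeler is snug between guide rail and roller (x of gauge_tip in the frame of gap above 0.01 m and y of gauge_tip in the frame of gap between -0.003 and 0.006 m and z of gauge_tip in the frame of gap between -0.004 and 0.004 m and contact force between gauge and rail above 5 N and contact force between the fingers and gauge above 2 N), for 0.1 s.
At the end, for the whole second after the job is handed in: Feeler released, at rest and upright (0.08 rad) in the gap: tip 10 mm or more past the roller's axis and within 6 mm of the guide face, blade along it (0.08 rad), on the plate (4 mm), pressing on the rail with 7 to 23 N from the roller's spring (snug, neither loose nor jammed) (x of gauge_tip in the frame of gap above 0.01 m and y of gauge_tip in the frame of gap between -0.003 and 0.006 m and z of gauge_tip in the frame of gap between -0.004 and 0.004 m and angle between gauge's own z axis and vertical below 0.08 rad and angle between the x axis of gauge and the x axis of stage, either way round below 0.08 rad and contact force between gauge and rail between 7 and 23 N and linear speed of gauge below 0.01 m/s and contact force between the fingers and gauge below 0.1 N); the robot touches nothing.
It fails at once if the feeler is pressed against the rail with more than 35 N (contact force between gauge and rail above 35 N).
It fails at once if a bystander is moved by more than 20 mm (distance of any of dish, mouse, objective, vial, driver, tipbox, holder from where it was at the start of the episode above 0.02 m).
It also fails if it takes over 61 s, if anything falls off the work surface, if the arm or the gripper's body presses on something with over 40 N, if the wrist force passes 120 N, or if a joint passes its speed limit or range.

## Working session

There is one attempt and no reset: what is moved stays moved. The work goes in short steps, Python scripts to look and compute and a tool call to move; the robot and the scene stay as the last step left them, time stands still between calls to the robot, and variables do not carry over. Pictures are saved under pics/ and viewed, at most 10 in all, crops included, and the job is handed in when it is done.

Besides the shell and the picture viewer there is one more tool, called after "Emit:" as name(argument=value, ...) on one line, values as JSON. send_rows: Moves the arm, as the interface text tells. Its arguments: {"type":"object","properties":{"plan":{"type":"array"}},"required":["plan"]}

```bash
mkdir -p pics; ls
cat > h.py <<'E'
import numpy as np, cv2
from cell import arm
def ray(name,uv,cal=None):
    c=cal or arm.get_calibration(name); E=np.array(c["extrinsics"]); f=200/np.tan(np.radians(c["fov_y"])/2)
    d=np.array([uv[0]-c["cx"],uv[1]-c["cy"]],float)/f
    if name=="wrist":
        r=np.hypot(*d); v=np.array([*(d/r*np.sin(r)),np.cos(r)]) if r>1e-9 else np.array([0,0,1.])
    else: v=np.array([d[0],d[1],1.])
    v=E[:3,:3]@v; return E[:3,3],v/np.linalg.norm(v)
def onz(name,uv,z,cal=None):
    o,v=ray(name,uv,cal); return o+v*(z-o[2])/v[2]
def proj(name,p,cal=None):
    c=cal or arm.get_calibration(name); E=np.array(c["extrinsics"]); f=200/np.tan(np.radians(c["fov_y"])/2)
    q=E[:3,:3].T@(np.array(p)-E[:3,3])
    if name=="wrist":
        r=np.hypot(q[0],q[1]); k=f*np.arctan2(r,q[2])/max(r,1e-9)
    else: k=f/q[2]
    return np.array([c["cx"]+k*q[0],c["cy"]+k*q[1]])
E
python3 - <<'E'
from h import *
s=arm.read_state(); print({k:np.round(v,3).tolist() for k,v in s.items()})
a=arm.camera("scene");b=arm.camera("side");w=arm.camera("wrist")
for n,i in zip(("scene","side","wrist"),(a,b,w)):
    cv2.imwrite(f"pics/{n}0.png",i); c=arm.get_calibration(n); print(n,c["fov_y"],c["cx"],c["cy"],np.round(c["extrinsics"],3).tolist())
E
```

```text
pics
{'t': 0.0, 'joint_pos': [1.132, 0.261, -0.139, 1.173, 0.0, 1.571], 'qvel': [-0.001, -0.0, 0.0, -0.001, -0.0, -0.0], 'effort': [-0.002, -40.568, 25.392, 0.019, -0.0, 0.0], 'tool_pos': [0.223, 0.475, 0.303], 'tool_rot': [0.218, 0.976, -0.001, -0.0], 'force': [0.435, -0.556, -0.72], 'torque': [0.032, -0.011, -0.032], 'grasp_force': 0.0, 'grip_width': 0.999}
scene 50.75721959816579 314.3225337436659 196.73329258118125 [[-0.625, 0.529, -0.574, 1.208], [0.781, 0.432, -0.451, 0.534], [0.009, -0.73, -0.683, 0.811], [0.0, 0.0, 0.0, 1.0]]
side 49.36087661973152 321.68760304126835 195.58555168726062 [[-0.974, -0.15, 0.17, 0.378], [-0.227, 0.684, -0.693, 0.803], [-0.012, -0.714, -0.7, 0.857], [0.0, 0.0, 0.0, 1.0]]
wrist 65.70646984690485 325.647188600092 202.5908534831911 [[0.424, 0.862, 0.276, 0.152], [0.905, -0.403, -0.132, 0.508], [-0.003, 0.306, -0.952, 0.373], [0.0, 0.0, 0.0, 1.0]]
```

View pics/scene0.png

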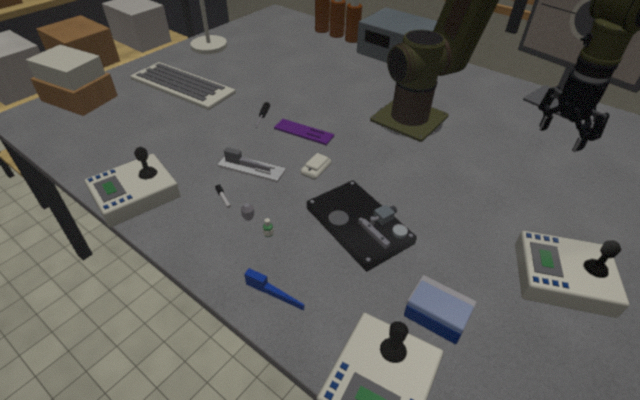

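View pics/side0.png

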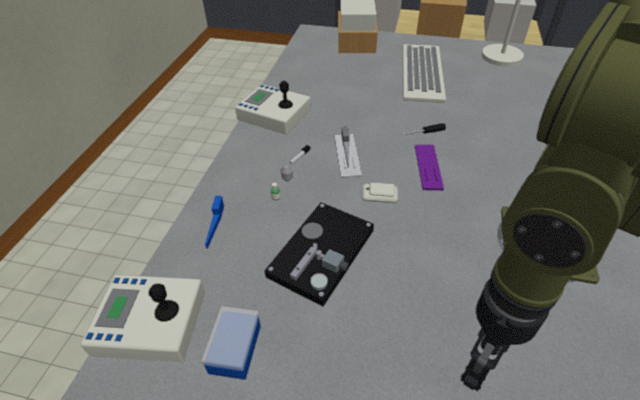

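The grey feeler stands in the silver rest at scene (250,163), side (347,155). The blue look-alike at scene (272,288) and the purple rest at (304,131) are not meant. The black stage is at scene (360,222), side (320,252). I'll confirm these in one enlarged crop and measure.

```bash
cat > m.py <<'E'
from h import *
S=cv2.imread("pics/scene0.png");D=cv2.imread("pics/side0.png")
def crop(I,x,y,w,h): return cv2.resize(I[y:y+h,x:x+w],(400,300),interpolation=cv2.INTER_CUBIC)
t=np.vstack([np.hstack([crop(S,210,135,80,60),crop(D,307,115,80,60)]),np.hstack([crop(S,300,175,128,96),crop(D,256,200,136,102)])])
cv2.imwrite("pics/c1.png",t)
for n,p in (("scene",(232,155)),("side",(346,132))): print("handle top",n,onz(n,p,.052).round(3))
for n,I,box in (("scene",S,(295,170,130,105)),("side",D,(255,195,130,115))):
    x,y,w,h=box; m=(I[y:y+h,x:x+w].max(2)<45).astype(np.uint8)
    m=cv2.morphologyEx(m,cv2.MORPH_CLOSE,np.ones((7,7)))
    c=max(cv2.findContours(m,0,1)[0],key=cv2.contourArea); a=cv2.approxPolyDP(cv2.convexHull(c),3,True)[:,0]+[x,y]
    for q in a: print(n,q,onz(n,q,.03).round(3))
E
python3 m.py
```

```text
handle top scene [ 0.584 -0.266  0.052]
handle top side [ 0.563 -0.284  0.052]
scene [308 201] [0.577 0.016 0.03 ]
scene [355 183] [0.436 0.072 0.03 ]
scene [397 220] [0.487 0.237 0.03 ]
scene [414 241] [0.522 0.306 0.03 ]
scene [366 270] [0.67  0.263 0.03 ]
scene [308 209] [0.6   0.035 0.03 ]
side [326 205] [0.559 0.017 0.03 ]
side [372 224] [0.43  0.057 0.03 ]
side [372 230] [0.428 0.077 0.03 ]
side [322 305] [0.501 0.313 0.03 ]
side [267 277] [0.64 0.27 0.03]
side [265 271] [0.65  0.255 0.03 ]
side [317 207] [0.581 0.029 0.03 ]
```

View pics/c1.png

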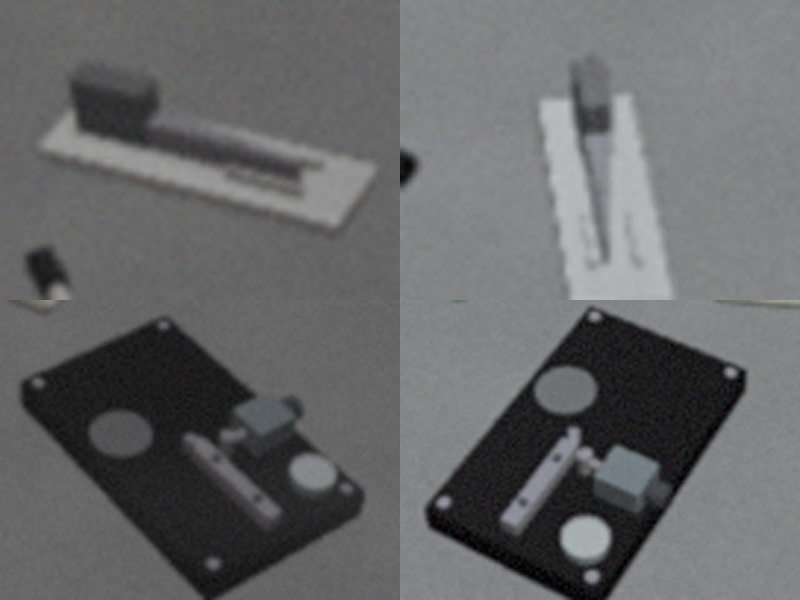

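```bash
cat >> h.py <<'E'
def tri(rs):
    A=np.zeros((3,3));b=np.zeros(3)
    for o,v in rs:
        P=np.eye(3)-np.outer(v,v);A+=P;b+=P@o
    p=np.linalg.solve(A,b); return p,max(np.linalg.norm((np.eye(3)-np.outer(v,v))@(p-o)) for o,v in rs)
E
python3 - <<'E'
from h import *
def s3(x,y): return (300+x*.32,175+(y-300)*.32)
def s4(x,y): return (256+(x-400)*.34,200+(y-300)*.34)
def s1(x,y): return (210+x*.2,135+y*.2)
def s2(x,y): return (307+(x-400)*.2,115+y*.2)
P={"A":(s3(164,326),s4(730,373)),"B":(s3(38,383),s4(594,316)),"C":(s3(346,488),s4(592,576)),"D":(s3(213,563),s4(443,502)),
"dish":(s3(312,473),s4(586,540)),"roller":(s3(232,436),s4(588,460)),"blocktop":(s3(265,417),s4(629,463)),
"railend1":(s3(190,438),s4(574,433)),"railend2":(s3(276,510),s4(512,515)),
"handletop":(s1(115,72),s2(594,75)),"tip":(s1(300,165),s2(604,250)),
"stA":(s1(68,112),s2(632,95)),"stB":(s1(42,145),s2(541,98))}
for k,(a,b) in P.items():
    p,e=tri([ray("scene",a),ray("side",b)]); print(k,p.round(4),"res",round(e,4))
E
```

```text
A [0.4398 0.0643 0.0294] res 0.002
B [0.5696 0.0231 0.0297] res 0.002
C [0.5096 0.2884 0.0304] res 0.0019
D [0.6394 0.2481 0.0305] res 0.0018
dish [0.5199 0.2626 0.0381] res 0.0013
roller [0.534  0.1953 0.0477] res 0.0014
blocktop [0.5014 0.2025 0.0547] res 0.0063
railend1 [0.5525 0.1675 0.0424] res 0.0017
railend2 [0.5786 0.2623 0.0488] res 0.0033
handletop [ 0.5648 -0.2835  0.0564] res 0.0028
tip [ 0.5341 -0.1633  0.0241] res 0.0003
stA [ 0.552  -0.3542 -0.0119] res 0.0063
stB [ 0.6043 -0.3137  0.0104] res 0.0032
```

Emit:
send_rows(plan=[{"hand": 1,"tx": -30,"ty": -26,"tz": 0,"spin": 0},{"hand": 1,"tx": -60,"ty": -52,"tz": 0,"spin": 0},{"hand": 1,"tx": -90,"ty": -78,"tz": 0,"spin": 0},{"hand": 1,"tx": -120,"ty": -103,"tz": 0,"spin": 0},{"hand": 1,"tx": -150,"ty": -128,"tz": 0,"spin": 0}])

```text
t: 0.57
tool_pos: [0.3045, 0.2939, 0.3036]
tool_rot: [0.217, 0.976, -0.0, -0.0]
force: [0.3, 0.5, -0.7]
grip_width: 0.996
grasp_force: 0.0
```

Emit:
send_rows(plan=[{"hand": 1,"tx": -30,"ty": -26,"tz": 0,"spin": 0},{"hand": 1,"tx": -60,"ty": -52,"tz": 0,"spin": 0},{"hand": 1,"tx": -90,"ty": -78,"tz": 0,"spin": 0},{"hand": 1,"tx": -120,"ty": -103,"tz": 0,"spin": 0},{"hand": 1,"tx": -150,"ty": -128,"tz": 0,"spin": 0}])

```text
t: 0.98
tool_pos: [0.3859, 0.1141, 0.3039]
tool_rot: [0.218, 0.976, 0.0, 0.0]
force: [1.2, -0.3, 0.2]
grip_width: 0.999
grasp_force: 0.0
```

Emit:
send_rows(plan=[{"hand": 1,"tx": -30,"ty": -26,"tz": 0,"spin": 0},{"hand": 1,"tx": -60,"ty": -52,"tz": 0,"spin": 0},{"hand": 1,"tx": -90,"ty": -78,"tz": 0,"spin": 0},{"hand": 1,"tx": -120,"ty": -103,"tz": 0,"spin": 0},{"hand": 1,"tx": -150,"ty": -128,"tz": 0,"spin": 0}])

```text
t: 1.4
tool_pos: [0.4674, -0.0656, 0.3038]
tool_rot: [0.218, 0.976, 0.0, -0.0]
force: [0.5, 0.2, -0.1]
grip_width: 1.003
grasp_force: 0.0
```

Emit:
send_rows(plan=[{"hand": 1,"tx": -30,"ty": -26,"tz": 10,"spin": 0.1},{"hand": 1,"tx": -60,"ty": -52,"tz": 20,"spin": 0.2},{"hand": 1,"tx": -90,"ty": -78,"tz": 30,"spin": 0.3},{"hand": 1,"tx": -120,"ty": -103,"tz": 40,"spin": 0.4},{"hand": 1,"tx": -150,"ty": -128,"tz": 50,"spin": 0.5}])

```text
t: 1.82
tool_pos: [0.5489, -0.2451, 0.253]
tool_rot: [0.455, 0.891, 0.0, -0.0]
force: [0.5, 0.5, 0.3]
grip_width: 1.0
grasp_force: 0.0
```

Emit:
send_rows(plan=[{"hand": 1,"tx": -10,"ty": -3,"tz": 10,"spin": 0.1},{"hand": 1,"tx": -20,"ty": -6,"tz": 20,"spin": 0.2},{"hand": 1,"tx": -30,"ty": -9,"tz": 30,"spin": 0.3},{"hand": 1,"tx": -40,"ty": -9,"tz": 40,"spin": 0.375},{"hand": 1,"tx": -40,"ty": -9,"tz": 40,"spin": 0.375}])

```text
t: 2.23
tool_pos: [0.5646, -0.2818, 0.211]
tool_rot: [0.612, 0.791, -0.001, -0.002]
force: [0.3, -0.1, 0.7]
grip_width: 0.998
grasp_force: 0.0
```

Run:
```python
from h import *
w=arm.camera("wrist"); s=arm.read_state(); print(np.round(s["joint_pos"],3),s["tool_pos"])
cv2.imwrite("pics/w1.png",w)
g=onz("wrist",(320,200),.05); print(g)
print("grasp pt px",proj("wrist",np.array(s["tool_pos"])-[0,0,.16]))
```

```text
[-0.462  0.489 -0.028  1.057  0.     0.851] [ 0.56441958 -0.28094166  0.21215349]
[ 0.55804911 -0.27692921  0.05      ]
grasp pt px [326.54087726 207.53638743]
```

View pics/w1.png

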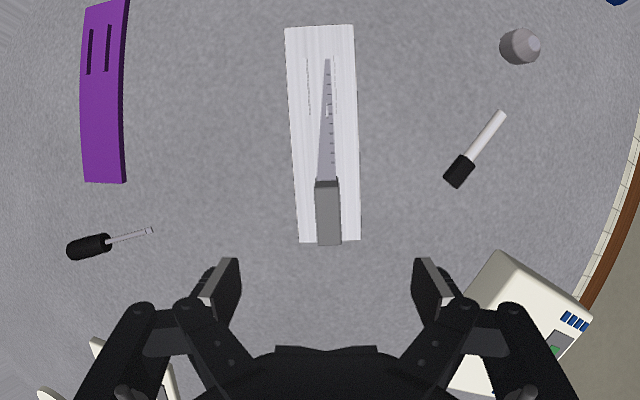

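The wrist view shows the grey handle top spanning about (315..341, 186..244), with the tip at (327,60) in the silver rest, between the fingers' lines.

Run:
```python
from h import *
w=cv2.imread("pics/w1.png")
for p in [(315,186),(339,186),(316,244),(341,244)]: print(onz("wrist",p,.052).round(4))
c=np.mean([onz("wrist",p,.052) for p in [(315,186),(339,186),(316,244),(341,244)]],0)
t=onz("wrist",(327.5,60),.030); print("c",c,"tip",t,np.degrees(np.arctan2(*(t-c)[[1,0]])),np.linalg.norm((t-c)[:2]))
# edges in stand (white) for heading
hs=cv2.cvtColor(w,cv2.COLOR_BGR2HSV)
L=[onz("wrist",p,.01) for p in [(285,27),(299,242),(353,25),(360,239)]]
for a in L: print("stand",a.round(4))
for i in (0,2): print(np.degrees(np.arctan2(*(L[i]-L[i+1])[[1,0]])))
from scipy.spatial.transform import Rotation as R
s=arm.read_state();M=R.from_quat(s["tool_rot"]).as_matrix();print(M.round(3)); print("shift",(M.T@(c-s["tool_pos"])).round(4), "tooly",np.degrees(np.arctan2(M[1,1],M[0,1])))
```

```text
[ 0.5514 -0.2664  0.052 ]
[ 0.5692 -0.2617  0.052 ]
[ 0.5642 -0.3137  0.052 ]
[ 0.584  -0.3085  0.052 ]
c [ 0.56719384 -0.28757449  0.052     ] tip [ 0.5355294 -0.1687459  0.03     ] 104.92098026229742 0.12297507654222208
stand [ 0.4913 -0.145   0.01  ]
stand [ 0.5513 -0.3356  0.01  ]
stand [ 0.5478 -0.1287  0.01  ]
stand [ 0.6076 -0.3175  0.01  ]
107.47023497251256
107.57139320364384
[[-0.255  0.967 -0.003]
 [ 0.967  0.255  0.002]
 [ 0.002 -0.002 -1.   ]]
shift [-0.0075  0.0014  0.1601] tooly 14.76339000196867
```

Emit:
send_rows(plan=[{"hand": 1,"tx": -7,"ty": 1.5,"tz": 30,"spin": -0.047},{"hand": 1,"tx": -7,"ty": 1.5,"tz": 60,"spin": -0.047},{"hand": 1,"tx": -7,"ty": 1.5,"tz": 90,"spin": -0.047},{"hand": 1,"tx": -7,"ty": 1.5,"tz": 112,"spin": -0.047},{"hand": 1,"tx": -7,"ty": 1.5,"tz": 119,"spin": -0.047}])

```text
t: 2.7
tool_pos: [0.5659, -0.2853, 0.0918]
tool_rot: [0.591, 0.807, -0.0, -0.003]
force: [-0.9, 0.3, -0.1]
grip_width: 0.999
grasp_force: 0.0
```

Emit:
send_rows(plan=[{"hand": -1,"tx": 0,"ty": 0,"tz": 0,"spin": 0},{"hand": -1,"tx": 0,"ty": 0,"tz": 0,"spin": 0},{"hand": -1,"tx": 0,"ty": 0,"tz": 0,"spin": 0},{"hand": -1,"tx": 0,"ty": 0,"tz": 0,"spin": 0},{"hand": -1,"tx": 0,"ty": 0,"tz": 0,"spin": 0}])

```text
t: 3.12
tool_pos: [0.5693, -0.2876, 0.0967]
tool_rot: [0.592, 0.806, 0.0, 0.002]
force: [0.4, 0.2, -0.1]
grip_width: 0.297
grasp_force: 0.0
```

Emit:
send_rows(plan=[{"hand": -1,"tx": 0,"ty": 0,"tz": 0,"spin": 0},{"hand": -1,"tx": 0,"ty": 0,"tz": 0,"spin": 0},{"hand": -1,"tx": 0,"ty": 0,"tz": 0,"spin": 0},{"hand": -1,"tx": 0,"ty": 0,"tz": 0,"spin": 0},{"hand": -1,"tx": 0,"ty": 0,"tz": 0,"spin": 0}])

```text
t: 3.53
tool_pos: [0.5693, -0.2877, 0.0967]
tool_rot: [0.592, 0.806, 0.0, 0.002]
force: [-0.2, 0.6, 6.4]
grip_width: 0.223
grasp_force: 59.6
```

Emit:
send_rows(plan=[{"hand": -1,"tx": 0,"ty": 0,"tz": -10,"spin": 0},{"hand": -1,"tx": 0,"ty": 0,"tz": -25,"spin": 0},{"hand": -1,"tx": 0,"ty": 0,"tz": -45,"spin": 0},{"hand": -1,"tx": 0,"ty": 0,"tz": -65,"spin": 0},{"hand": -1,"tx": 0,"ty": 0,"tz": -80,"spin": 0}])

```text
t: 3.95
tool_pos: [0.5684, -0.2872, 0.1769]
tool_rot: [0.592, 0.806, 0.0, 0.001]
force: [-0.7, -0.3, -1.3]
grip_width: 0.226
grasp_force: 58.7
```

Emit:
send_rows(plan=[{"hand": -1,"tx": 0,"ty": 0,"tz": 0,"spin": 0},{"hand": -1,"tx": 0,"ty": 0,"tz": 0,"spin": 0}])

```text
t: 4.12
tool_pos: [0.5688, -0.2874, 0.176]
tool_rot: [0.592, 0.806, 0.0, 0.001]
force: [-0.2, 0.6, -2.4]
grip_width: 0.221
grasp_force: 58.7
```

Run:
```python
from h import *
from scipy.spatial.transform import Rotation as R
w=arm.camera("wrist"); s=arm.read_state(); cv2.imwrite("pics/w2.png",w)
M=R.from_quat(s["tool_rot"]).as_matrix(); print(np.round(s["joint_pos"],3),s["tool_pos"],s["force"],M.round(3),s["grip_width"])
```

```text
[-0.468  0.523 -0.073  0.975 -0.     0.799] [ 0.56798799 -0.28702999  0.17465688] [-0.81256807  0.1669757  -0.69120089] [[-0.299  0.954 -0.   ]
 [ 0.954  0.299  0.   ]
 [ 0.    -0.    -1.   ]] 0.22147904831094054
```

View pics/w2.png

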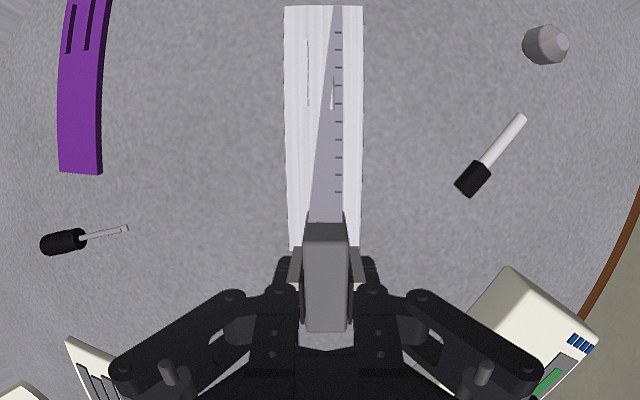

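Run:
```python
from h import *
from scipy.spatial.transform import Rotation as R
s=arm.read_state(); M=R.from_quat(s["tool_rot"]).as_matrix(); T=np.array(s["tool_pos"])
f=lambda p,d:(M.T@(onz("wrist",p,T[2]-d)-T)*1000).round(1)
for p in [(342,8),(343,215)]: print("flat edge",f(p,.0667))
for p in [(303,241),(345,241),(303,331),(346,331)]: print("htop",f(p,.0447))
for p in [(309,213),(341,213)]: print("blade root",f(p,.0667))
w=cv2.imread("pics/w2.png"); print(w[60,310:352].mean(1).astype(int)); print(w[150,300:352].mean(1).astype(int)); print(w[290,295:355].mean(1).astype(int))
```

```text
flat edge [122.5   6.7  66.7]
flat edge [27.7  7.8 66.7]
htop [24.5 -9.5 44.7]
htop [24.5  7.6 44.7]
htop [-23.9 -11.2  44.7]
htop [-23.9   9.5  44.7]
blade root [28.7 -8.1 66.7]
blade root [28.7  6.9 66.7]
[215 215 211 208 207 206 207 208 212 215 214 216 211 208 207 212 170 158
 154 157 159 154 158 156 158 155 158 156 156 157 159 153 164 200 218 210
 216 209 208 207 212 215]
[214 213 212 208 207 211 209 209 208 209 210 212 212 210 212 177 157 151
 156 154 156 157 154 156 158 154 160 155 156 153 156 158 155 157 154 155
 156 155 155 155 155 153 147 197 217 217 217 215 214 215 216 214]
[ 56 186 196 147  68  52  54  40  24  69 102 118 123 123 122 125 125 122
 124 125 124 126 122 122 122 123 124 120 123 123 123 123 124 128 125 123
 124 127 125 122 124 125 124 125 123 124 127 125 126 122 112  95  68  25
  40  49  54  64 122 205]
```

Emit:
send_rows(plan=[{"hand": -1,"tx": 25,"ty": 2,"tz": 0,"spin": 0},{"hand": -1,"tx": 60,"ty": 5,"tz": 0,"spin": 0},{"hand": -1,"tx": 95,"ty": 8,"tz": 0,"spin": 0},{"hand": -1,"tx": 130,"ty": 10,"tz": 0,"spin": 0},{"hand": -1,"tx": 165,"ty": 12,"tz": 0,"spin": 0}])

```text
t: 4.58
tool_pos: [0.5285, -0.1246, 0.1731]
tool_rot: [0.592, 0.806, -0.001, -0.002]
force: [-0.1, -0.2, -0.6]
grip_width: 0.223
grasp_force: 58.7
```

Emit:
send_rows(plan=[{"hand": -1,"tx": 35,"ty": 2,"tz": 0,"spin": 0.1},{"hand": -1,"tx": 65,"ty": 4,"tz": 0,"spin": 0.2},{"hand": -1,"tx": 95,"ty": 6,"tz": 0,"spin": 0.3},{"hand": -1,"tx": 120,"ty": 8,"tz": 0,"spin": 0.4},{"hand": -1,"tx": 140,"ty": 10,"tz": 0,"spin": 0.5}])

```text
t: 5.0
tool_pos: [0.4957, 0.0123, 0.1733]
tool_rot: [0.774, 0.633, -0.001, -0.001]
force: [0.7, 0.1, -2.4]
grip_width: 0.221
grasp_force: 58.7
```

Emit:
send_rows(plan=[{"hand": -1,"tx": 0,"ty": 0,"tz": 0,"spin": 0.05},{"hand": -1,"tx": 0,"ty": 0,"tz": 0,"spin": 0.106},{"hand": -1,"tx": 0,"ty": 0,"tz": 0,"spin": 0.106}])

```text
t: 5.25
tool_pos: [0.4967, 0.011, 0.1735]
tool_rot: [0.805, 0.593, -0.001, -0.001]
force: [0.2, 0.7, -1.8]
grip_width: 0.222
grasp_force: 58.8
```

```bash
cat >> h.py <<'E'
from scipy.spatial.transform import Rotation as R
def st():
    s=arm.read_state(); return s,R.from_quat(s["tool_rot"]).as_matrix(),np.array(s["tool_pos"])
E
python3 - <<'E'
from h import *
w=arm.camera("wrist"); s,M,T=st(); cv2.imwrite("pics/w3.png",w); print(s["t"],T,np.degrees(np.arctan2(M[1,0],M[0,0])),M[:,2].round(4),s["force"])
E
```

```text
5.3 [0.49687832 0.01069548 0.1736649 ] 72.79274550415228 [-2.8e-03 -1.0e-04 -1.0e+00] [ 0.14124696 -0.58204321 -1.5788518 ]
```

View pics/w3.png

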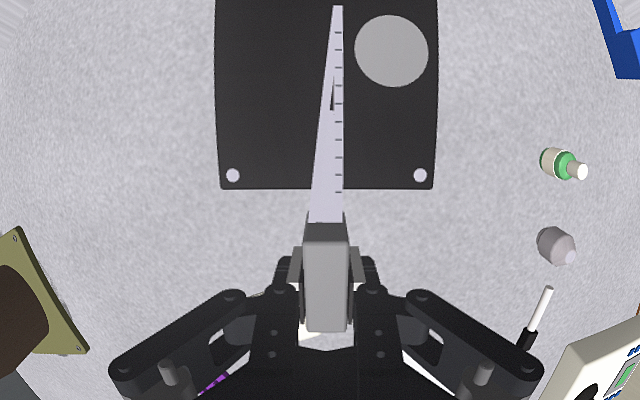

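The blade is held straight, with the plate corner screws at (233,175) and (420,174). The rail is out of view ahead, so I'll move up, forward and aside to see the gap in the same camera.

Emit:
send_rows(plan=[{"hand": -1,"tx": 0,"ty": 10,"tz": -20,"spin": 0},{"hand": -1,"tx": 15,"ty": 20,"tz": -40,"spin": 0},{"hand": -1,"tx": 35,"ty": 30,"tz": -55,"spin": 0},{"hand": -1,"tx": 50,"ty": 38,"tz": -55,"spin": 0},{"hand": -1,"tx": 50,"ty": 38,"tz": -55,"spin": 0}])

```text
t: 5.72
tool_pos: [0.5523, 0.0484, 0.2305]
tool_rot: [0.805, 0.594, 0.002, 0.001]
force: [0.5, 0.2, -2.2]
grip_width: 0.22
grasp_force: 58.8
```

Run:
```python
from h import *
for p in [(233,175),(420,174)]:pass
arm.camera("wrist");arm.camera("wrist")
w=arm.camera("wrist"); s,M,T=st(); cv2.imwrite("pics/w4.png",w); print(s["t"],T,np.degrees(np.arctan2(M[1,0],M[0,0])),M[:,2].round(4),s["force"])
cv2.imwrite("pics/w4c.png",cv2.resize(w[0:200,150:417],(800,600),interpolation=cv2.INTER_CUBIC))
```

```text
5.8667 [0.54800782 0.04642636 0.22871961] 72.7232550167765 [-3.1e-03 -6.0e-04 -1.0e+00] [ 0.66957622 -0.23755647 -1.66305061]
```

View pics/w4c.png

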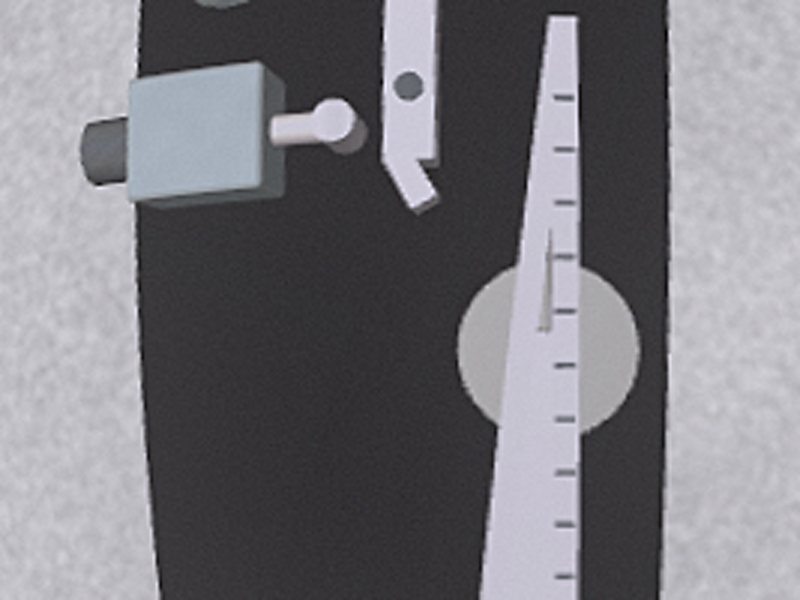

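Run:
```python
from h import *
s,M,T=st()
c=lambda x,y:(150+x*267/800,y/3)
f=lambda p,z:(M.T@(onz("wrist",p,z)-T)*1000).round(1)
print("rail far",f(c(384,5),.044)); print("mouth",f(c(382,160),.044)); print("roller c",f(c(334,120),.05)," edge",f(c(354,120),.05))
zb=T[2]-.0667
print("tip flat",f(c(578,18),zb),"root",f(c(580,580),zb),"tip left",f(c(549,18),zb))
u=np.array([.297,.955]);v=np.array([-.955,.297]); d=T[:2]-[.5396,.156]; print("TCP in stage (scene est)",d@u*1000,d@v*1000)
```

```text
rail far [168.  -38.7 184.6]
mouth [122.3 -38.8 184.6]
roller c [133.2 -50.9 178.7]  edge [132.8 -45.4 178.6]
tip flat [123.3   7.5  66.5] root [38.2  8.3 66.6] tip left [123.2   3.4  66.5]
TCP in stage (scene est) -102.14570189147685 -40.57283853097066
```

The rail's guide face runs at crop column ~383 with the mouth at row 160. The roller is at (334,120) and the blade tip at (563,18). The gap is about 6.3 mm and parallel to the blade. Lining up in front of the mouth.

Emit:
send_rows(plan=[{"hand": -1,"tx": -10,"ty": -15,"tz": 0,"spin": 0.007},{"hand": -1,"tx": -25,"ty": -35,"tz": 10,"spin": 0.007},{"hand": -1,"tx": -25,"ty": -45,"tz": 35,"spin": 0.007},{"hand": -1,"tx": -25,"ty": -45,"tz": 65,"spin": 0.007},{"hand": -1,"tx": -25,"ty": -45,"tz": 90,"spin": 0.007}])

```text
t: 6.28
tool_pos: [0.496, 0.0354, 0.1383]
tool_rot: [0.808, 0.59, -0.001, -0.001]
force: [0.3, 0.4, -1.2]
grip_width: 0.224
grasp_force: 58.9
```

Emit:
send_rows(plan=[{"hand": -1,"tx": 0,"ty": 0,"tz": 7,"spin": 0},{"hand": -1,"tx": 0,"ty": 0,"tz": 14,"spin": 0},{"hand": -1,"tx": 0,"ty": 0,"tz": 16,"spin": 0},{"hand": -1,"tx": 0,"ty": 0,"tz": 16,"spin": 0}])

```text
t: 6.62
tool_pos: [0.4991, 0.0362, 0.1242]
tool_rot: [0.808, 0.59, 0.0, 0.0]
force: [-0.5, -0.0, -0.5]
grip_width: 0.224
grasp_force: 58.9
```

```bash
cat > look.py <<'E'
import sys
from h import *
F=[];P=[]
for i in range(4):
    w=arm.camera("wrist"); s,M,T=st(); F.append(M.T@np.array(s["force"]));P.append(T)
cv2.imwrite(f"pics/{sys.argv[1]}.png",w)
print(s["t"],"T",np.mean(P,0).round(4),"F tool",np.mean(F,0).round(2),"hdg",np.degrees(np.arctan2(M[1,0],M[0,0])).round(2),s["grasp_force"])
T=np.mean(P,0); M0=M
O=np.array([.5480,.0464]); d=M[:2,:2].T@(T[:2]-O)*1000; print("stage TCP x,y",(-98.3+d[0]).round(1),(-38.75-d[1]).round(1))
E
python3 look.py w5
python3 - <<'E'
import cv2
w=cv2.imread("pics/w5.png"); cv2.imwrite("pics/w5c.png",cv2.resize(w[0:150,220:420],(800,600),interpolation=cv2.INTER_CUBIC))
E
```

```text
6.8167 T [0.4997 0.0364 0.1249] F tool [ 0.24 -0.05  1.38] hdg 72.3 58.91383230686188
stage TCP x,y -122.5 4.2
```

View pics/w5c.png

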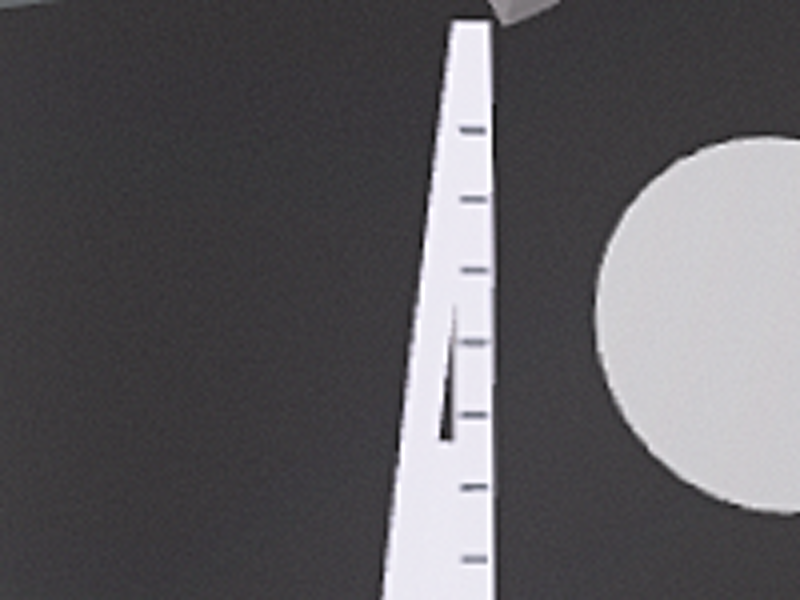

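Run:
```python
from h import *
s,M,T=st(); T=np.array([.4997,.0364,.1249])
c=arm.get_calibration("wrist")
f=lambda p,d:(M.T@(onz("wrist",p,s["tool_pos"][2]-d)-s["tool_pos"])*1000).round(1)
for zz in (.0809-.002,.0809,.0809+.002): print("leadin corner",f((346.2,6.2),zz), "top",f((342.5,0),zz))
print("tip",f((342.8,5),.0667), s["tool_pos"])
```

```text
leadin corner [127.4   9.8  79. ] top [130.7   8.1  79. ]
leadin corner [128.1   9.9  81. ] top [131.4   8.2  81. ]
leadin corner [128.8  10.1  83. ] top [132.1   8.3  83. ]
tip [123.9   7.5  66.8] [0.49974648 0.03648362 0.12501873]
```

Run:
```python
from h import *
# w4 pose: same relative camera mount; rebuild cal from current mount
s,M,T=st(); c=arm.get_calibration("wrist"); E=np.array(c["extrinsics"])
X=np.eye(4);X[:3,:3]=M;X[:3,3]=T; K=np.linalg.inv(X)@E
T4=np.array([.5480,.0464,.2287]); 
for q in (.2287,.2317):
    cc=dict(c); Y=np.eye(4); Y[:3,3]=[0,0,0]; 
    cc["extrinsics"]=K  # tool frame, z down
    g=lambda p,z:(lambda o,v:(o+v*(z-o[2])/v[2])*1000)(*ray("wrist",p,cc))
    d=q-.044
    print("w4 corner",g((150+415*.33375,70),d).round(1),"mouth",g((150+382*.33375,53.3),d).round(1),"roller",g((150+334*.33375,40),q-.05).round(1))
```

```text
w4 corner [107.9 -29.8 184.7] mouth [122.3 -38.8 184.7] roller [133.3 -50.9 178.7]
w4 corner [108.2 -30.2 187.7] mouth [122.8 -39.2 187.7] roller [133.9 -51.5 181.7]
```

Emit:
send_rows(plan=[{"hand": -1,"tx": 0,"ty": 0,"tz": -30,"spin": 0},{"hand": -1,"tx": 0,"ty": 4,"tz": -60,"spin": 0},{"hand": -1,"tx": 0,"ty": 8,"tz": -90,"spin": 0},{"hand": -1,"tx": 0,"ty": 12,"tz": -100,"spin": 0},{"hand": -1,"tx": 0,"ty": 12,"tz": -100,"spin": 0}])

```text
t: 7.23
tool_pos: [0.5135, 0.0329, 0.2282]
tool_rot: [0.808, 0.59, 0.004, 0.003]
force: [0.4, 0.7, -2.1]
grip_width: 0.225
grasp_force: 59.0
```

Emit:
send_rows(plan=[{"hand": -1,"tx": 0,"ty": 0,"tz": 0,"spin": 0},{"hand": -1,"tx": 0,"ty": 0,"tz": 0,"spin": 0}])

```text
t: 7.4
tool_pos: [0.5092, 0.0328, 0.2231]
tool_rot: [0.807, 0.59, -0.001, -0.001]
force: [-0.6, 0.1, -1.3]
grip_width: 0.223
grasp_force: 59.0
```

```bash
python3 look.py w6
python3 - <<'E'
import cv2
w=cv2.imread("pics/w6.png"); cv2.imwrite("pics/w6c.png",cv2.resize(w[0:75,270:370],(800,600),interpolation=cv2.INTER_CUBIC))
E
```

```text
7.6 T [0.5089 0.0328 0.2225] F tool [ 0.15 -0.58  1.41] hdg 72.3 58.96841526031494
stage TCP x,y -123.2 -5.7
```

View pics/w6c.png

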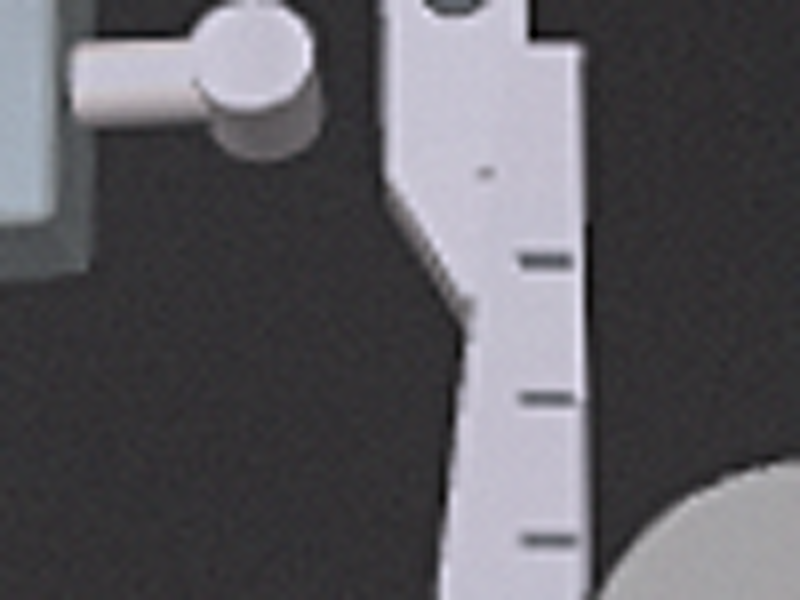

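The view shows the rail mouth at crop (386,180), i.e. pixel (318.2,22.5), the roller top at (253,55), and the blade's flat edge at the tip at (582,45).

Run:
```python
from h import *
s,M,T=st(); c=arm.get_calibration("wrist"); E=np.array(c["extrinsics"])
X=np.eye(4);X[:3,:3]=M;X[:3,3]=T; cc=dict(c); cc["extrinsics"]=np.linalg.inv(X)@E
g=lambda p,z:(lambda o,v:((o+v*(z-o[2])/v[2])*1000).round(1))(*ray("wrist",p,cc))
q=.2225
print("mouth",g((318.2,22.5),q-.044),"far",g((317.9,.6),q-.044),"roller",g((301.6,6.9),q-.05),g((309.1,6.9),q-.05),"tip",g((342.75,5.6),.0667),"root",g((343.5,200),.0667))
```

```text
mouth [146.3  -5.8 178.5] far [165.6  -6.1 178.5] roller [158.2 -18.5 172.5] [158.  -12.7 172.5] tip [123.6   7.5  66.7] root [35.   8.3 66.7]
```

Emit:
send_rows(plan=[{"hand": -1,"tx": 0,"ty": -10,"tz": 20,"spin": 0},{"hand": -1,"tx": 0,"ty": -14.3,"tz": 50,"spin": 0},{"hand": -1,"tx": 0,"ty": -14.3,"tz": 80,"spin": 0},{"hand": -1,"tx": 0,"ty": -14.3,"tz": 100,"spin": 0},{"hand": -1,"tx": 0,"ty": -14.3,"tz": 106,"spin": 0}])

```text
t: 8.02
tool_pos: [0.4939, 0.037, 0.1163]
tool_rot: [0.807, 0.59, -0.003, -0.002]
force: [-12.1, -2.3, 49.2]
grip_width: 0.226
grasp_force: 66.1
```

```bash
python3 look.py w7
```

```text
8.2167 T [0.4957 0.0371 0.1174] F tool [-0.24 -0.2   1.13] hdg 72.3 59.20745551586151
stage TCP x,y -123.1 8.2
```

Emit:
send_rows(plan=[{"hand": -1,"tx": 0,"ty": 0,"tz": 1,"spin": 0},{"hand": -1,"tx": 0,"ty": 0,"tz": 2,"spin": 0},{"hand": -1,"tx": 0,"ty": 0,"tz": 2,"spin": 0}])

```text
t: 8.47
tool_pos: [0.4967, 0.0372, 0.1165]
tool_rot: [0.807, 0.59, 0.0, 0.0]
force: [-1.1, 0.7, 4.7]
grip_width: 0.226
grasp_force: 59.8
```

```bash
python3 look.py w8
```

```text
8.6667 T [0.4967 0.0371 0.1165] F tool [-0.39 -1.6  -5.75] hdg 72.29 59.90045607089996
stage TCP x,y -122.7 7.3
```

Emit:
send_rows(plan=[{"hand": -1,"tx": 0,"ty": 0,"tz": -1,"spin": 0},{"hand": -1,"tx": 0,"ty": 0,"tz": -1,"spin": 0}])

```text
t: 8.83
tool_pos: [0.4967, 0.0371, 0.117]
tool_rot: [0.808, 0.59, 0.0, 0.0]
force: [0.4, -0.4, -0.9]
grip_width: 0.225
grasp_force: 59.1
```

```bash
python3 look.py w9
python3 - <<'E'
import cv2
for n in ("w5","w9"):
    w=cv2.imread(f"pics/{n}.png").mean(2)
    print(n,w[0:12,338].astype(int),w[15,325:350].astype(int),w[190,300:350].astype(int),w[320:340,325].astype(int))
w=cv2.imread("pics/w9.png"); cv2.imwrite("pics/w9c.png",cv2.resize(w[0:75,290:390],(800,600),interpolation=cv2.INTER_CUBIC))
E
```

```text
9.0333 T [0.4965 0.0371 0.1167] F tool [0.19 0.34 1.08] hdg 72.29 59.14397478103638
stage TCP x,y -122.8 7.5
w5 [ 53  55  56  54  33 179 251 241 236 238 236 238] [ 54  55  54  56  53  41 126 220 246 239 237 237 237 237 235 240 250 190
  68  47  61  57  60  56  57] [ 63  67  65  65  67  68  66  67  65  58  57 229 243 236 235 234 236 234
 236 235 235 236 235 235 235 235 236 236 236 236 235 236 235 237 235 225
 231 233 232 233 234 245 191 116  56  64  66  66  67  65] [198 198 197 197 198 197 196 199 196 197 200 194 167 135 141 164 186 199
 212 221]
w9 [ 54  58  58  58  36 184 255 244 241 242 241 242] [ 59  56  60  59  59  54  49  99 203 252 244 241 241 241 241 241 242 252
 210  73  47  59  59  59  59] [ 67  68  66  65  66  66  66  64  66  61  48 188 238 244 240 239 239 238
 240 238 240 240 240 240 239 240 240 240 239 240 239 239 239 239 241 241
 239 239 239 239 240 240 253 204  45  66  67  68  72  62] [205 206 203 206 205 206 204 202 204 204 207 197 197 223 238 235 231 177
 131 140]
```

View pics/w9c.png

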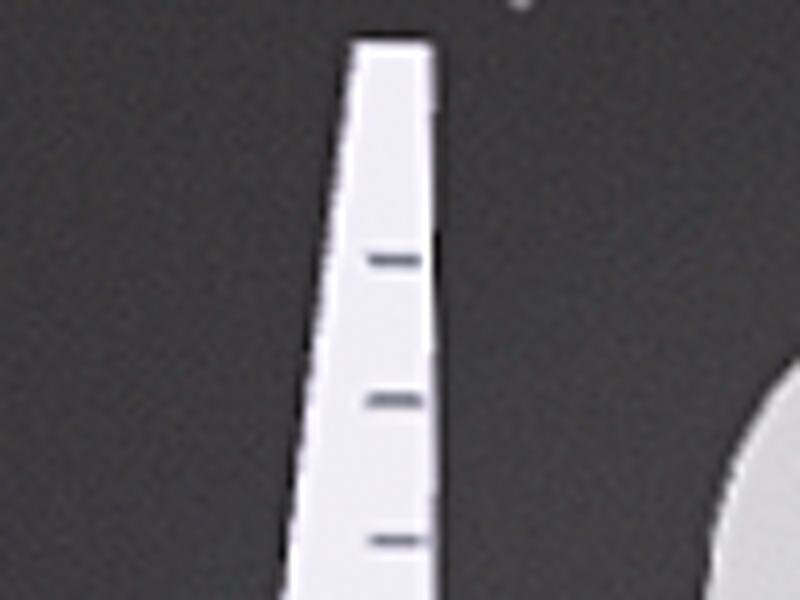

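The blade is straight and level, with the lead-in's corner just visible at crop (520,5), to the right of the flat side. Advancing into the mouth.

Emit:
send_rows(plan=[{"hand": -1,"tx": 7,"ty": 0,"tz": 0,"spin": 0},{"hand": -1,"tx": 14,"ty": 0,"tz": 0,"spin": 0},{"hand": -1,"tx": 20,"ty": 0,"tz": 0,"spin": 0},{"hand": -1,"tx": 25,"ty": 0,"tz": 0,"spin": 0},{"hand": -1,"tx": 27,"ty": 0,"tz": 0,"spin": 0}])

```text
t: 9.45
tool_pos: [0.5043, 0.0639, 0.1166]
tool_rot: [0.807, 0.59, -0.001, -0.001]
force: [-2.0, 0.5, -0.6]
grip_width: 0.225
grasp_force: 59.3
```

```bash
python3 look.py w10
```

```text
9.65 T [0.5042 0.0636 0.1166] F tool [ 0.03 -2.33  1.26] hdg 72.35 59.28579390048981
stage TCP x,y -95.2 8.2
```

Emit:
send_rows(plan=[{"hand": -1,"tx": 3,"ty": -0.3,"tz": 0,"spin": 0},{"hand": -1,"tx": 6,"ty": -0.3,"tz": 0,"spin": 0},{"hand": -1,"tx": 9,"ty": -0.3,"tz": 0,"spin": 0},{"hand": -1,"tx": 12,"ty": -0.3,"tz": 0,"spin": 0},{"hand": -1,"tx": 13,"ty": -0.3,"tz": 0,"spin": 0}])

```text
t: 10.07
tool_pos: [0.5081, 0.0757, 0.1168]
tool_rot: [0.807, 0.59, -0.0, -0.0]
force: [-3.5, 1.2, -1.9]
grip_width: 0.219
grasp_force: 59.3
```

```bash
python3 look.py w11
```

```text
10.2667 T [0.5081 0.0757 0.1168] F tool [ 0.91 -3.92  1.39] hdg 72.32 59.378870129585266
stage TCP x,y -82.5 8.1
```

Emit:
send_rows(plan=[{"hand": -1,"tx": 0,"ty": 0,"tz": 0,"spin": -0.006},{"hand": -1,"tx": 0,"ty": 0,"tz": 0,"spin": -0.006},{"hand": -1,"tx": 0,"ty": 0,"tz": 0,"spin": -0.006}])

```text
t: 10.52
tool_pos: [0.5085, 0.0753, 0.117]
tool_rot: [0.806, 0.592, 0.0, -0.0]
force: [-2.8, 1.2, -0.8]
grip_width: 0.225
grasp_force: 59.3
```

```bash
sed -i 's/print("stage/print("torque",np.round(s["torque"],2)); print("stage/' look.py; python3 look.py w12
```

```text
10.7167 T [0.5085 0.0753 0.1169] F tool [ 0.55 -2.77  1.43] hdg 72.63 59.286741614341736
torque [0.28 0.66 0.4 ]
stage TCP x,y -82.5 7.6
```

Emit:
send_rows(plan=[{"hand": -1,"tx": 3,"ty": 0,"tz": 0,"spin": 0},{"hand": -1,"tx": 6,"ty": 0,"tz": 0,"spin": 0},{"hand": -1,"tx": 9,"ty": 0,"tz": 0,"spin": 0},{"hand": -1,"tx": 12,"ty": 0,"tz": 0,"spin": 0},{"hand": -1,"tx": 12,"ty": 0,"tz": 0,"spin": 0}])

```text
t: 11.13
tool_pos: [0.5123, 0.0875, 0.1169]
tool_rot: [0.806, 0.593, 0.0, -0.0]
force: [-2.5, 0.9, -1.3]
grip_width: 0.228
grasp_force: 59.3
```

```bash
python3 look.py w13
```

```text
11.3333 T [0.5121 0.0872 0.1169] F tool [ 1.2  -3.23  0.9 ] hdg 72.65 59.299471378326416
torque [0.34 0.72 0.34]
stage TCP x,y -70.1 7.6
```

Emit:
send_rows(plan=[{"hand": -1,"tx": 2,"ty": 0,"tz": 0,"spin": 0},{"hand": -1,"tx": 4,"ty": 0,"tz": 0,"spin": 0},{"hand": -1,"tx": 6,"ty": 0,"tz": 0,"spin": 0},{"hand": -1,"tx": 8,"ty": 0,"tz": 0,"spin": 0},{"hand": -1,"tx": 8,"ty": 0,"tz": 0,"spin": 0}])

```text
t: 11.75
tool_pos: [0.5143, 0.0944, 0.1168]
tool_rot: [0.806, 0.592, -0.0, 0.0]
force: [-3.6, -0.7, -2.0]
grip_width: 0.227
grasp_force: 59.3
```

```bash
python3 look.py w14
```

```text
11.95 T [0.5143 0.0944 0.1168] F tool [-1.4  -3.59  1.52] hdg 72.64 59.26523745059967
torque [-0.09  0.76  0.32]
stage TCP x,y -62.6 7.8
```

Emit:
send_rows(plan=[{"hand": -1,"tx": 1.5,"ty": 0,"tz": 0,"spin": 0},{"hand": -1,"tx": 3,"ty": 0,"tz": 0,"spin": 0},{"hand": -1,"tx": 4.5,"ty": 0,"tz": 0,"spin": 0},{"hand": -1,"tx": 6,"ty": 0,"tz": 0,"spin": 0},{"hand": -1,"tx": 6,"ty": 0,"tz": 0,"spin": 0}])

```text
t: 12.37
tool_pos: [0.5158, 0.0996, 0.1167]
tool_rot: [0.806, 0.592, -0.001, 0.0]
force: [-4.0, -3.1, -1.0]
grip_width: 0.225
grasp_force: 59.3
```

```bash
python3 look.py w15
```

```text
12.5667 T [0.5158 0.0996 0.1167] F tool [-4.09 -3.32  1.24] hdg 72.61 59.333049058914185
torque [-0.61  1.01  0.24]
stage TCP x,y -57.1 7.9
```

Emit:
send_rows(plan=[{"hand": -1,"tx": 1.5,"ty": 0,"tz": 0,"spin": 0},{"hand": -1,"tx": 3,"ty": 0,"tz": 0,"spin": 0},{"hand": -1,"tx": 4.5,"ty": 0,"tz": 0,"spin": 0},{"hand": -1,"tx": 6,"ty": 0,"tz": 0,"spin": 0},{"hand": -1,"tx": 6,"ty": 0,"tz": 0,"spin": 0}])

```text
t: 12.98
tool_pos: [0.5172, 0.1046, 0.1168]
tool_rot: [0.806, 0.592, -0.002, 0.001]
force: [-5.2, -5.5, 0.3]
grip_width: 0.224
grasp_force: 59.5
```

```bash
python3 look.py w16
```

```text
13.1833 T [0.5172 0.1046 0.1168] F tool [-7.05 -2.99 -0.44] hdg 72.58 59.47728753089905
torque [-1.03  1.04  0.28]
stage TCP x,y -52.0 8.0
```

Emit:
send_rows(plan=[{"hand": 0.3,"tx": 0,"ty": 0,"tz": 0,"spin": 0},{"hand": 0.3,"tx": 0,"ty": 0,"tz": 0,"spin": 0},{"hand": 0.3,"tx": 0,"ty": 0,"tz": 0,"spin": 0},{"hand": 0.3,"tx": 0,"ty": 0,"tz": 0,"spin": 0},{"hand": 0.3,"tx": 0,"ty": 0,"tz": 0,"spin": 0}])

```text
t: 13.6
tool_pos: [0.519, 0.1062, 0.1174]
tool_rot: [0.806, 0.592, 0.001, 0.0]
force: [-0.7, 0.0, 0.5]
grip_width: 0.65
grasp_force: 0.0
```

```bash
python3 look.py w17
python3 - <<'E'
import cv2
for n in ("w16","w17"):
    w=cv2.imread(f"pics/{n}.png").mean(2)
    print(n,w[0:12,338].astype(int),w[15,325:350].astype(int),w[190,300:350].astype(int),w[325:345,325].astype(int))
E
```

```text
13.8 T [0.5184 0.1061 0.1171] F tool [ 0.14 -0.45 -0.1 ] hdg 72.64 0.0
torque [-0.06 -0.02 -0.06]
stage TCP x,y -50.2 7.3
w16 [ 67  67  66  64  53 136 255 245 242 242 242 242] [ 66  70  68  68  67  59  75 191 254 243 241 241 241 242 241 242 241 242
 242 243 243 244 243 244 243] [ 61  61  65  62  62  62  61  63  64  56  37 204 239 242 239 239 239 239
 239 239 239 239 240 239 240 239 238 239 239 239 239 238 239 239 240 242
 238 238 239 239 240 244 231 156  47  62  63  67  67  69] [199 203 204 202 202 205 207 174  88  52  56  57  60  59  55  57  57  58
  58  36]
w17 [ 65  66  62  65  63  66  63  62  56  58 210 252] [ 70  68  66  70  68  53 131 227 249 241 241 241 241 243 242 242 242 244
 244 244 244 244 244 243 244] [ 61  60  66  63  61  64  63  65  58  58 110 236 245 240 240 238 239 238
 240 238 240 239 239 239 239 240 239 240 240 239 239 239 238 239 238 239
 239 240 239 241 244 223 126  52  64  64  65  66  66  67] [202 203 202 202 203 201 201 204 208 192 120  40  59  55  56  59  57  61
  56  57]
```

Emit:
send_rows(plan=[{"hand": 0.3,"tx": 0,"ty": 0,"tz": -10,"spin": 0},{"hand": 0.3,"tx": 0,"ty": 0,"tz": -30,"spin": 0},{"hand": 0.3,"tx": 0,"ty": 0,"tz": -60,"spin": 0},{"hand": 0.3,"tx": 0,"ty": 0,"tz": -90,"spin": 0},{"hand": 0.3,"tx": 0,"ty": 0,"tz": -110,"spin": 0}])

```text
t: 14.22
tool_pos: [0.5187, 0.106, 0.2303]
tool_rot: [0.806, 0.592, 0.001, 0.001]
force: [0.7, 1.2, 0.7]
grip_width: 0.653
grasp_force: 0.0
```

```bash
python3 look.py w18
python3 - <<'E'
from h import *
w=cv2.imread("pics/w18.png")
s,M,T=st()
c=arm.get_calibration("wrist"); E=np.array(c["extrinsics"])
g=w.mean(2)
f=lambda p,z:(M.T@(onz("wrist",p,z)-T)*1000).round(1)
L=[]
for r in range(10,320,20):
    row=g[r,290:380]; on=np.where(row>150)[0]
    print(r,(on.min()+290,on.max()+290,len(on)) if len(on) else None, f((on.max()+290.5,r),.05) if len(on) else "",row[::6].astype(int) if r<130 else "")
E
```

```text
14.4167 T [0.5197 0.1062 0.2307] F tool [ 0.25  0.32 -0.58] hdg 72.64 0.0
torque [-0.06  0.01  0.03]
stage TCP x,y -49.6 6.1
10 (np.int64(332), np.int64(349), 18) [157.3  18.9 178.1] [ 62  65  60  60  60  59  57 177 215 215  37  54  49  53  48]
30 (np.int64(290), np.int64(349), 16) [140.   18.8 178.1] [252  60  62  63  56  60  58 173 119 193  62  53  54  52  52]
50 (np.int64(332), np.int64(349), 18) [123.2  18.8 178.1] [ 65  61  61  62  58  57  60 186 215 215  49  53  52  53  53]
70 (np.int64(325), np.int64(349), 25) [106.8  18.8 178. ] [ 63  61  56  58  59  59 214 216 213 214  65  53  55  52  54]
90 (np.int64(290), np.int64(349), 35) [ 90.7  18.8 178. ] [183  67  53  54 177  50 211 212 197 222  30  56  49  49  52]
110 (np.int64(290), np.int64(348), 29) [ 74.6  18.2 178. ] [189  64  55  58  58 165  45 215 214 191  67  50  49  49  52]
130 (np.int64(318), np.int64(332), 15) [ 58.5   5.6 178. ] 
150 (np.int64(316), np.int64(379), 32) [ 42.7  43.9 178. ] 
170 (np.int64(314), np.int64(379), 45) [ 26.1  44.5 178. ] 
190 (np.int64(311), np.int64(379), 43) [  9.   45.3 178. ] 
210 (np.int64(312), np.int64(334), 23) [ -8.7   7.7 177.9] 
230 (np.int64(312), np.int64(333), 22) [-27.1   7.  177.9] 
250 None  
270 (np.int64(290), np.int64(378), 89) [-67.9  49.3 177.9] 
290 (np.int64(290), np.int64(379), 90) [-90.5  52.1 177.9] 
310 (np.int64(290), np.int64(379), 90) [-115.2   54.2  177.9]
```

```bash
python3 look.py w19
python3 - <<'E'
from h import *
s,M,T=st()
g=cv2.imread("pics/w19.png").mean(2); g0=cv2.imread("pics/w18.png").mean(2)
f=lambda p,z:(M.T@(onz("wrist",p,z)-T)*1000)
print("still",np.abs(g-g0)[60:250,300:345].mean())
a=[];b=[]
for r in range(120,200,4):
    i=np.where(g[r,322:345]<130)[0]; a.append(f((322+i[0],r),.05)) if len(i) else None
for r in range(2,56,4):
    i=np.where(g[r,325:345]>140)[0]; b.append(f((325+i[0],r),.044)) if len(i) else None
a=np.array(a);b=np.array(b)
for n,x in(("flat",a),("rail",b)): k=np.polyfit(x[:,0],x[:,1],1); print(n,np.round(k,4),x[:,:2].round(1).tolist())
for r in range(46,76,3): print(r,g[r,316:346].astype(int))
E
```

```text
14.6167 T [0.5172 0.1057 0.2261] F tool [ 0.37 -0.42 -0.08] hdg 72.64 0.0
torque [ 0.03  0.02 -0.01]
stage TCP x,y -50.9 8.3
still 27.10923976608187
flat [-0.0361  8.9858] [[66.6, -2.7], [63.5, 9.0], [60.3, 9.1], [57.1, 9.1], [53.9, 6.7], [50.7, 9.1], [47.5, 9.1], [44.3, 9.2], [41.0, 9.2], [37.8, 9.2], [34.5, 9.2], [31.3, 9.3], [28.0, 9.3], [24.7, 9.3], [21.3, -2.8], [18.0, -2.8], [14.6, 11.9], [11.2, 11.1], [7.8, 11.1], [4.4, 11.2]]
rail [ 0.0557 -0.1317] [[165.4, 8.4], [161.7, 8.4], [158.2, 8.3], [154.6, 8.3], [151.1, 8.3], [147.6, 8.3], [144.1, 8.3], [140.6, 8.3], [137.2, 8.3], [133.8, 8.3], [130.4, 8.3], [127.0, 8.3], [123.6, 5.1], [120.3, 4.3]]
46 [ 62  62  60  58  58  61  58  60  60  59  58  58  63  56  54  58  57  59
  54  56 174 218 217 216 217 216 217 214 216 215]
49 [ 56  59  63  62  63  59  61  59  59  60  59  61  58  59  55  52  63  55
  52  58 162 211 218 215 214 217 214 217 216 214]
52 [ 60  60  60  60  62  60  59  61  60  61  55  61  61  54  59 124 231 218
 214 215 214 215 217 217 216 217 215 218 216 215]
55 [ 59  61  57  60  57  61  62  58  58  58  55  61  57  48  96 173 221 215
 212 211 214 215 216 217 216 214 215 215 214 215]
58 [ 60  61  58  60  60  58  60  59  60  62  61  58  57  43 127 231 216 213
 212 212 213 215 216 213 216 214 213 215 215 215]
61 [ 60  59  57  60  60  59  59  62  61  62  57  58  52  65 136 224 217 213
 213 212 213 217 215 215 214 215 213 216 217 215]
64 [ 59  58  59  57  60  56  62  56  59  58  58  55  45 122 193 221 217 218
 217 216 215 216 215 215 215 216 215 215 215 216]
67 [ 55  58  60  60  63  60  62  58  56  57  61  52  41 147 229 217 203 191
 191 187 200 219 215 213 217 214 216 215 215 214]
70 [ 60  58  60  58  56  59  61  55  61  60  58  50  65 156 224 214 212 212
 211 211 213 215 215 214 214 216 216 216 216 215]
73 [ 57  62  61  60  58  60  58  59  59  60  54  45 136 198 217 213 211 211
 212 211 213 217 216 214 216 215 215 215 216 215]
```

```bash
python3 -c "
from cell import arm
print(arm.job_done())"
```

```text
the job is handed in; nothing more can be done
None
```

I slid the feeler into the gap along the rail to a push of about 7 N, let go, and handed the job in; by the wrist camera it stands against the rail with its tip about 37 mm past the roller axis. The verdict isn't shown, and on the way the blade briefly hit the plate at about 50 N of measured tool force.

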